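# Bring the pellet press ram down one turn

### The job

Push the hand wheel of the small pellet press clockwise (seen from above) by its red handle knob, through exactly one full turn, so that the ram comes down by one thread and the knob stands beside the yellow index mark again, where it started; do not run past the mark or turn the wheel the other way. Only push the knob from one side with the fingertips or the outside of the fingers: do not take hold of it or put the fingers either side of it. Leave the loose things on the worktop where they stand.

Things in the scene. Friction and masses are not known exactly. Their poses are not given: they have to be found in the camera images.
- press: small hand-screw pellet press, fixed to the worktop but standing at a different place and yaw each time: grey base plate 130 x 130 x 16, two posts (92 apart, along its y), grey bridge across them with its top 136 above the worktop, a steel pellet die under it, a horizontal hand wheel above it. Origin: centre of its underside, on the wheel's axis; z up; the index mark lies towards its -x.
- wheel_axis (a point): point on the vertical axis of the hand wheel, level with the top of the wheel's rim, 162 above the worktop. The wheel is aluminium, 126 in outer diameter, with four spokes; its hub and spokes rise at most 4 above this point.
- wheel (a joint): angle of the hand wheel in rad: 0 at the start, with the knob beside the index mark; grows clockwise seen from above; 6.283 after one full turn. It turns with a steady friction of 0.15 N m (about 3 N at the knob), stays where it is left and has no stop or click at one turn (it can be driven on to 8.0 and back to -0.6). Each turn lowers the steel ram under the bridge by 8 mm towards the plunger of the die, which it does not yet reach; the wheel itself stays at its height.
- knob: upright red cylindrical handle knob on the rim of the hand wheel, 22 in diameter, 46 tall, 52 from the wheel's axis; it does not spin on its own. Origin: centre of its foot, level with the top of the rim. Free all round above the rim.
- knob_top (a point): centre of the top face of the red knob, 208 above the worktop.
- index_mark (a point): top of the fixed yellow index mark, an upright block 10 x 10 x 30 just outside the wheel's rim, 83 from the wheel's axis, its top 151 above the worktop (11 below the top of the rim). At the start, and after one full turn, knob, mark and wheel axis lie in one line seen from above.
- vial_white_cap_mid (a point): clear glass vial with a white cap, loose, 20 across, 50 high, standing on the worktop, to be left alone; the point is its centre, half-way up.
- sample_pot_mid (a point): white screw-cap pot, loose, 37 across, 34 high, standing on the worktop, to be left alone; the point is its centre, half-way up.
- glue_stick_mid (a point): white glue stick with a dark red cap, standing, loose, 25 across, 86 high, standing on the worktop, to be left alone; the point is its centre, half-way up.
- mortar_mid (a point): brown agate mortar, loose, 62 across, 28 high, standing on the worktop, to be left alone; the point is its centre, half-way up.
- dropper_oil_mid (a point): brown glass bottle with a black cap, loose, 30 across, 78 high, standing on the worktop, to be left alone; the point is its centre, half-way up.
- timer_mid (a point): flat white timer, loose, 62 x 62 x 18, standing on the worktop, to be left alone; the point is its centre, half-way up.

How it is judged:
By the outcome, as a careful person would: the job done as asked, in the order asked, and still so for the second after the job is handed in, with the robot touching nothing.
It also fails if it takes over 61 s, if anything falls off the work surface, if the arm or the gripper's body presses on something with over 40 N, if the wrist force passes 120 N, or if a joint passes its speed limit or range.

### The arm

A 6-joint arm with a two-finger parallel gripper is mounted at the origin on a cart in front of the work surface, level with it; the furniture and walls round the work are solid. World frame = base frame: x ahead of the robot, y to its left, z up, the work surface at z = 0. Lengths are in m, angles in rad, forces in N, time in s.
With the tool pointing down it reaches from about 0.25 to 0.725 m from the base axis. Payload 4 kg.
Tool frame: the origin (TCP) lies midway between the tips of the shut fingers; the grasp point (between the pads) lies 19 mm behind it (bot.grip_point_offset is the distance from the TCP to the grasp point, in m); z points along the fingers, y is the line along which they close (so a half turn about z gives the same grasp; the last joint's range is limited). The gripper opens to 85 mm and grips with 20 to 120 N. Pads are 22 mm wide; open, the fingers measure 114 mm over their backs; the gripper's body (76 mm by 85 mm) begins 54 mm behind the grasp point. The pads swing forward as they close: fully open they stand 13 mm farther back than shut.
Start: joints at [-1.297, 0.241, 0.005, 1.335, 0, 1.571], TCP at [0.135, -0.481, 0.231] pointing down, gripper open.
Joint ranges: [-2.72, 2.72], [-1.05, 1.87], [-1.09, 1.28], [-1.99, 2.15], [-1.42, 1.44], [-3.14, 3.14]. Speed limits (rad/s): [2.79, 2.79, 3.14, 3.14, 3.14, 3.14].

### API

Orientations are given as a unit quaternion [x, y, z, w].
In Python, from workcell import bot gives the robot as it stands.
- The arm moves only by the tool step_arm, never from a script. Its argument "targets" is text: rows parted by semicolons, each of 7 numbers parted by spaces: the opening, from -1 (shut) to 1 (fully open), so that 0 is half open, then the shift along the world's x, y, z normalised to -1 to 1, where 1 is 0.5 m, then the turn, a rotation vector about the world's x, y, z normalised to -1 to 1, where 1 is pi/4 rad. In form: gripper x y z wx wy wz; .... A call has 1 to 10 rows; each row is the pose to reach, as a shift and turn from the pose commanded when the call began; what a row does not reach only later rows make up. A row lasts 1/12 s, in which the tool goes at most 41.7 mm and 7.16 degrees, less where a joint would pass 70% of its speed; a pose out of reach is approached as far as the arm can. A call with a number of a shift or a turn outside -1 to 1 is refused whole. A call with a gripper value outside its range is refused whole. The fingers move at their own pace and stop on an object; the grip force is fixed at half the most. Time passes only in rows, so rows that repeat a pose let the fingers close. It gives the time, the measured TCP pose, the force, the opening and the grip force at its end, in the units of the state.
- bot.get_obs(): the state, without advancing time (a new reading comes with each control period).
- bot.camera(name): name is "scene" or "top" or "wrist"; returns the picture (420x560x3 uint8, red, green, blue); there is no depth.
- bot.camera_info(name): a dict with "vertical_fov" (degrees; the focal length in pixels is half the picture's height over the tangent of half this angle, whatever the lens; pixels are square), "cx", "cy" (the principal point, pixels), "pose" (4x4, takes a point from camera to world coordinates). Camera axes: x right, y up, looking along -z (the intrinsics and any distortion apply to the point x, -y, -z); pixel columns grow to the right and rows downward; lengths in m; the calibration is good to about 2 mm. A picture is of the moment at which its call begins: read the wrist's pose just before it. camera_info takes no time and is no camera call; for the wrist camera it gives the pose at the moment of the call.
- bot.job_done(): hands the job in; it is judged then, once.
The state is a dict: "clock": time; "joint_pos": joint angles; "joint_vel": joint speeds; "tau": joint torques, N m; "eef_pos": TCP position; "tool_rot": TCP orientation; "ft_force": force on the tool from outside, world axes, zero at the start; "ft_torque": the same for the moment, N m; "grip_width": finger opening in m; "grasp_force": force on a finger pad.
Only numpy, scipy, OpenCV 4.12 (cv2) and the standard library are available. Lean on these libraries where they do the work, as an engineer would, in place of code of your own. Each camera call takes 0.05 s, during which the arm holds its last target. There are 200 camera calls.

## Working session

There is one attempt and no reset: what is moved stays moved. The work goes in short steps, Python scripts to look and compute and a tool call to move; the robot and the scene stay as the last step left them, time stands still between calls to the robot, and variables do not carry over. Pictures are saved under pics/ and viewed, at most 12 in all, crops included, and the job is handed in when it is done.

Besides the shell and the picture viewer there is one more tool, called after "Request:" in YAML: its name, and indented under it one key for each argument. step_arm: Moves the arm, as the interface text tells. Scaled input: -1 to 1 covers 0.5 m each way for a shift and pi/4 rad each way for a turn. Its arguments: {"type":"object","properties":{"targets":{"type":"string"}},"required":["targets"]}

```bash
mkdir -p pics
python3 - <<'E'
from workcell import bot
import cv2,numpy as np
a=[]
for n in("scene","top"):
    im=bot.camera(n);cv2.imwrite(f"pics/{n}0.png",im[:,:,::-1]);i=bot.camera_info(n);print(n,{k:(np.round(v,4).tolist() if k=='pose' else v) for k,v in i.items()})
o=bot.get_obs();print(o)
E
```

```text
scene {'vertical_fov': 43.70692347358415, 'cx': 276.84328572899585, 'cy': 207.21593139151608, 'pose': [[0.9804, -0.1068, 0.1657, 0.7393], [0.1965, 0.5996, -0.7758, -0.8674], [-0.0165, 0.7931, 0.6088, 0.9226], [0.0, 0.0, 0.0, 1.0]]}
top {'vertical_fov': 56.20059315699135, 'cx': 282.9566309354717, 'cy': 206.1254265592113, 'pose': [[0.0616, 0.9698, -0.236, 0.2878], [-0.9981, 0.0607, -0.011, 0.1011], [0.0037, 0.2362, 0.9717, 1.1531], [0.0, 0.0, 0.0, 1.0]]}
{'clock': 0.1, 'joint_pos': array([-1.29702849e+00,  2.41329933e-01,  3.89831736e-03,  1.33521403e+00,
        7.88165602e-06,  1.57078363e+00]), 'joint_vel': array([ 4.74101030e-05, -1.29017834e-03,  2.70012171e-03, -4.00726270e-05,
        1.60484153e-04, -5.58487082e-04]), 'tau': array([-9.41600410e-04, -3.73137796e+01,  2.53010058e+01,  1.08415674e-02,
       -8.35416540e-05,  1.37198946e-07]), 'eef_pos': array([ 0.13503348, -0.48084736,  0.23052086]), 'tool_rot': array([ 9.90644726e-01,  1.36463078e-01, -1.22266668e-04, -9.16551159e-04]), 'ft_force': array([-0.01978604,  0.38096956, -0.62498372]), 'ft_torque': array([0.00326751, 0.03157322, 0.02828051]), 'grasp_force': 0.0, 'grip_width': 0.08566218562297848}
```

View pics/scene0.png

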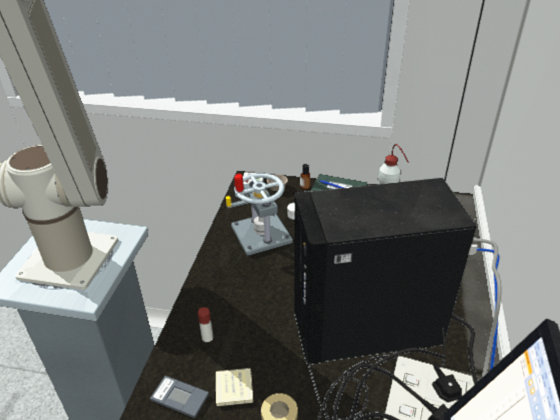

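View pics/top0.png

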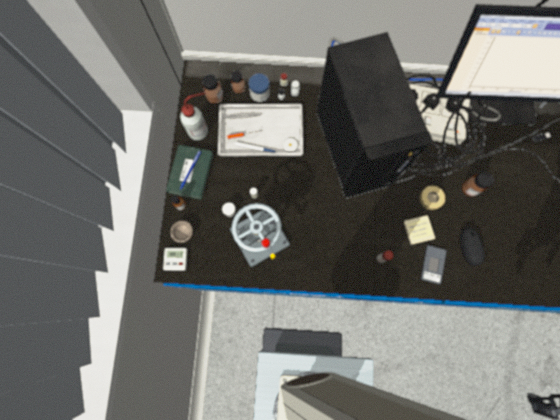

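The top view shows the wheel centre near (257,227), the red knob near (266,242) and the yellow mark near (272,256). The scene view shows the knob near (239,183) and the mark near (229,201). I'll fit the press pose from both views.

```bash
cat > h.py <<'E'
from workcell import bot
import cv2,numpy as np
from scipy.optimize import least_squares
def proj(i,P):
    T=np.asarray(i["pose"]);c=(np.atleast_2d(P)-T[:3,3])@T[:3,:3];f=210/np.tan(np.radians(i["vertical_fov"]/2))
    return np.c_[i["cx"]+f*c[:,0]/-c[:,2],i["cy"]-f*c[:,1]/-c[:,2]]
def unproj(i,u,v,z):
    T=np.asarray(i["pose"]);f=210/np.tan(np.radians(i["vertical_fov"]/2))
    d=T[:3,:3]@[(u-i["cx"])/f,-(v-i["cy"])/f,-1];return T[:3,3]+d*(z-T[2,3])/d[2]
def blob(im,col,box=None):
    h=cv2.cvtColor(im,cv2.COLOR_RGB2HSV).astype(int)
    H,S,V=h[...,0],h[...,1],h[...,2]
    m=((H<6)|(H>174))&(S>190)&(V>120) if col=="red" else (H>20)&(H<35)&(S>180)&(V>110)
    if box: 
        k=np.zeros_like(m);k[box[1]:box[3],box[0]:box[2]]=1;m=m&k
    n,_,st,c=cv2.connectedComponentsWithStats(m.astype(np.uint8))
    return [(c[j].round(1).tolist(),st[j].tolist()) for j in range(1,n) if st[j,4]>8]
def frame(p):
    c,s=np.cos(p[2]),np.sin(p[2]);R=np.array([[c,-s,0],[s,c,0],[0,0,1]])
    return lambda q:np.array([p[0],p[1],0])+R@np.array(q)
E
python3 - <<'E'
from h import *
b={}
for n,box in(("scene",(215,165,300,260)),("top",(225,200,300,275))):
    im=cv2.imread(f"pics/{n}0.png")[:,:,::-1].copy();b[n]=[blob(im,c,box) for c in("red","yel")];print(n,b[n])
    im=im[box[1]:box[3],box[0]:box[2]]
I={n:bot.camera_info(n) for n in b}
# knob centroid ~ mid; mark mid
def res(p):
    F=frame(p);r=[]
    for n in b:
        for k,q in((0,(-.052,0,.19)),(1,(-.083,0,.140))):
            r+=list(proj(I[n],F(q))[0]-b[n][k][0][0])
    r+=list(proj(I["top"],F((0,0,.162)))[0]-[257,227.5])
    return r
s=least_squares(res,[.47,.175,.3]);print(s.x,np.round(s.fun,1))
i=I["top"]
for n,u,v in(("glue",384,257),("pot",228,210),("vial",254,192),("mortar",181,231),("timer",175,260),("dropper",179,204),("wallL",160,200),("towercorner",350,193)):print(n,unproj(i,u,v,.03).round(3))
E
```

```text
scene [[([238.4, 181.9], [235, 174, 8, 17, 113])], [([228.0, 200.5], [226, 196, 5, 10, 48])]]
top [[([265.5, 242.4], [263, 239, 6, 8, 35])], [([272.6, 256.1], [270, 254, 6, 5, 20])]]
[0.47030627 0.17653211 0.565321  ] [-0.2  0.2 -0.5  0.8  0.2  0.3 -0.4 -0.1 -0.5 -0.9]
glue [ 0.429 -0.183  0.03 ]
pot [0.539 0.274 0.03 ]
vial [0.598 0.202 0.03 ]
mortar [0.468 0.403 0.03 ]
timer [0.384 0.41  0.03 ]
dropper [0.548 0.419 0.03 ]
wallL [0.556 0.476 0.03 ]
towercorner [ 0.613 -0.082  0.03 ]
```

Request:
step_arm:
  targets: "-1 0.2 0.4 0.14 0 0 1;-1 0.2 0.4 0.14 0 0 1;-1 0.2 0.4 0.14 0 0 1;-1 0.2 0.4 0.14 0 0 1;-1 0.2 0.4 0.14 0 0 1;-1 0.2 0.4 0.14 0 0 1;-1 0.2 0.4 0.14 0 0 1"

```text
clock: 0.68
eef_pos: [0.2367, -0.2782, 0.3031]
tool_rot: [0.86, 0.51, 0.001, 0.001]
ft_force: [0.5, -0.5, -0.1]
grip_width: 0.0002
grasp_force: 0.0
```

Request:
step_arm:
  targets: "-1 0.2 0.4 0 0 0 1;-1 0.2 0.4 0 0 0 1;-1 0.2 0.4 0 0 0 1;-1 0.2 0.4 0 0 0 1;-1 0.2 0.4 0 0 0 1;-1 0.2 0.4 0 0 0 1;-1 0.2 0.4 0 0 0 1"

```text
clock: 1.27
eef_pos: [0.3361, -0.0783, 0.3009]
tool_rot: [0.599, 0.8, 0.0, -0.0]
ft_force: [-0.1, -0.7, -0.2]
grip_width: -0.0
grasp_force: 0.0
```

Request:
step_arm:
  targets: "-1 0.1 0.2 0.1 0 0 1;-1 0.1 0.2 0.1 0 0 1;-1 0.1 0.2 0.1 0 0 1;-1 0.1 0.2 0.1 0 0 1;-1 0.1 0.2 0.1 0 0 1;-1 0.1 0.2 0.1 0 0 1;-1 0.1 0.2 0.1 0 0 1"

```text
clock: 1.85
eef_pos: [0.3851, 0.0191, 0.3509]
tool_rot: [0.25, 0.968, -0.0, -0.001]
ft_force: [-0.1, -0.3, -0.8]
grip_width: 0.0
grasp_force: 0.0
```

Run:
```python
from h import *
i=bot.camera_info("wrist");im=bot.camera("wrist");cv2.imwrite("pics/w1.png",im[:,:,::-1])
o=bot.get_obs();print(o["joint_pos"].round(3),o["eef_pos"],i["vertical_fov"],np.round(i["pose"],3).tolist())
F=frame([.4703,.1765,.5653]);print(proj(i,[F(q) for q in((-.052,0,.208),(-.083,0,.151),(0,0,.162))]).round(1),blob(im,"red"),blob(im,"yel"))
```

```text
[ 0.049 -0.01   0.025  1.607 -0.     0.557] [0.38501884 0.01892726 0.35088993] 59.990772775779725 [[0.485, -0.837, -0.254, 0.32], [0.875, 0.464, 0.141, 0.056], [-0.0, -0.291, 0.957, 0.494], [0.0, 0.0, 0.0, 1.0]]
[[447.9 165.8]
 [393.6 139.6]
 [471.5 184.1]] [([449.1, 159.8], [430, 146, 32, 28, 438])] []
```

View pics/w1.png

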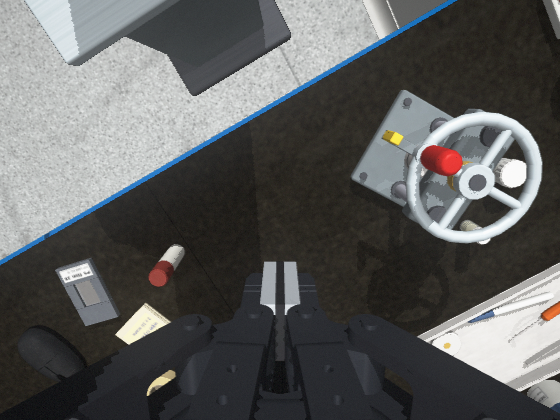

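The wrist view shows the wheel hub at (477,181), the knob top at about (450,160) and the yellow mark at (395,139). All are within a few mm of the fitted pose. I'll keep turning the tool towards the approach yaw.

Request:
step_arm:
  targets: "-1 0.092 0.184 0 0 0 1;-1 0.092 0.184 0 0 0 1;-1 0.092 0.184 0 0 0 1;-1 0.092 0.184 0 0 0 1;-1 0.092 0.184 0 0 0 1;-1 0.092 0.184 0 0 0 1;-1 0.092 0.184 0 0 0 1"

```text
clock: 2.48
eef_pos: [0.431, 0.1108, 0.3507]
tool_rot: [-0.138, 0.99, -0.0, -0.001]
ft_force: [-0.2, -0.1, -0.4]
grip_width: 0.0001
grasp_force: 0.0
```

Request:
step_arm:
  targets: "-1 0 0 0 0 0 1;-1 0 0 0 0 0 1;-1 0 0 0 0 0 1;-1 0 0 0 0 0 1;-1 0 0 0 0 0 1;-1 0 0 0 0 0 1;-1 0 0 0 0 0 1"

```text
clock: 3.07
eef_pos: [0.431, 0.1105, 0.3509]
tool_rot: [-0.507, 0.862, 0.0, -0.0]
ft_force: [-0.5, 0.1, -0.6]
grip_width: 0.0
grasp_force: 0.0
```

Request:
step_arm:
  targets: "-1 0 0 0 0 0 1;-1 0 0 0 0 0 1;-1 0 0 0 0 0 1;-1 0 0 0 0 0 1;-1 0 0 0 0 0 1;-1 0 0 0 0 0 1;-1 0 0 0 0 0 1"

```text
clock: 3.65
eef_pos: [0.431, 0.1105, 0.3509]
tool_rot: [0.798, -0.603, -0.0, 0.0]
ft_force: [0.4, 0.2, -0.1]
grip_width: 0.0003
grasp_force: 0.0
```

Request:
step_arm:
  targets: "-1 0 0 0 0 0 1;-1 0 0 0 0 0 1;-1 0 0 0 0 0 1;-1 0 0 0 0 0 1;-1 0 0 0 0 0 1;-1 0 0 0 0 0 1;-1 0 0 0 0 0 1"

```text
clock: 4.23
eef_pos: [0.431, 0.1105, 0.3509]
tool_rot: [0.968, -0.251, -0.0, 0.0]
ft_force: [-0.0, 0.1, -0.6]
grip_width: 0.0003
grasp_force: 0.0
```

Request:
step_arm:
  targets: "-1 0 0 0 0 0 0.8;-1 0 0 0 0 0 0.8;-1 0 0 0 0 0 0.8;-1 0 0 0 0 0 0.8;-1 0 0 0 0 0 0.8;-1 0 0 0 0 0 0.8;-1 0 0 0 0 0 0.8"

```text
clock: 4.82
eef_pos: [0.431, 0.1105, 0.351]
tool_rot: [0.998, 0.056, -0.0, 0.0]
ft_force: [0.6, 0.3, 0.6]
grip_width: -0.0003
grasp_force: 0.0
```

Run:
```python
from h import *
i=bot.camera_info("wrist");im=bot.camera("wrist");cv2.imwrite("pics/w2.png",im[:,:,::-1])
import pickle;pickle.dump(i,open("w2.pkl","wb"))
o=bot.get_obs();print(o["joint_pos"].round(3),o["eef_pos"],o["tool_rot"],np.round(i["pose"],3).tolist())
F=frame([.4703,.1765,.5653]);print(proj(i,[F(q) for q in((-.052,0,.208),(-.083,0,.151),(0,0,.162))]).round(1),blob(im,"red"),blob(im,"yel"))
```

```text
[ 0.251  0.111  0.154  1.615  0.    -3.004] [0.43109912 0.11055807 0.35109549] [ 9.98397836e-01  5.65835883e-02 -2.40197546e-04  3.77685491e-05] [[0.112, 0.951, 0.29, 0.505], [-0.994, 0.108, 0.033, 0.12], [0.0, -0.291, 0.957, 0.494], [0.0, 0.0, 0.0, 1.0]]
[[233.3 197.6]
 [255.2 210.4]
 [212.2 134. ]] [] []
```

View pics/w2.png

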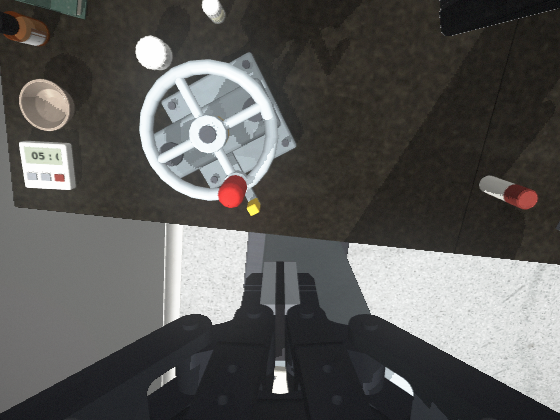

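The hub is at (208,133), the knob at (232,190) and the mark top at (253,209), a few mm from the prediction. I'll refine the fit with this view.

```bash
cat >> h.py <<'E'
def cent(im,col,box):
    h=cv2.cvtColor(im,cv2.COLOR_RGB2HSV).astype(int);H,S,V=h[...,0],h[...,1],h[...,2]
    m=(((H<8)|(H>172)) if col=="red" else (H>20)&(H<36))&(S>130)&(V>70)
    k=np.zeros_like(m);k[box[1]:box[3],box[0]:box[2]]=1;v,u=np.nonzero(m&k);return np.array([u.mean(),v.mean()]),len(u)
def sil(i,c,r,z0,z1):   # centroid of projected upright cylinder
    a=np.linspace(0,2*np.pi,40);P=[[c[0]+r*np.cos(t),c[1]+r*np.sin(t),z] for z in(z0,z1) for t in a]
    h=cv2.convexHull(proj(i,P).astype(np.float32));M=cv2.moments(h);return np.array([M["m10"],M["m01"]])/M["m00"]
E
python3 - <<'E'
from h import *
import pickle
i=pickle.load(open("w2.pkl","rb"));im=cv2.imread("pics/w2.png")[:,:,::-1].copy()
k,n=cent(im,"red",(205,165,262,215));m,n2=cent(im,"yel",(240,195,270,225));print(k,n,m,n2)
g=cv2.cvtColor(im,cv2.COLOR_RGB2GRAY);
b=cv2.HoughCircles(cv2.medianBlur(g[40:215,120:300],3),cv2.HOUGH_GRADIENT,1,50,param1=100,param2=30,minRadius=60,maxRadius=78);print(b)
hub=np.array([208,133.5])
def res(p):
    F=frame(p);return np.r_[sil(i,F((-.052,0,0)),.011,.162,.208)-k,sil(i,F((-.083,0,0)),.006,.136,.151)-m,proj(i,F((0,0,.165)))[0]-hub]
s=least_squares(res,[.47,.1765,.565]);print(s.x,s.fun.round(1))
for q in((-.052,0,.185),):print(frame(s.x)(q))
E
```

```text
[232.21075581 191.55813953] 688 [253.13294798 206.76300578] 173
[[[87.5 86.5 68.6]]]
[0.47060062 0.18004908 0.57982812] [ 0.3 -0.4  0.1  0.5 -0.4 -0.1]
[0.42709966 0.15155931 0.185     ]
```

Request:
step_arm:
  targets: "-1 0 0 -0.08 0 0 0;-1 0 0 -0.16 0 0 0;-1 0 0 -0.24 0 0 0;-1 0 0 -0.30 0 0 0;-1 0 0 -0.346 0 0 0;-1 0 0 -0.346 0 0 0"

```text
clock: 5.37
eef_pos: [0.4273, 0.1096, 0.1734]
tool_rot: [0.998, 0.057, -0.005, 0.001]
ft_force: [-0.2, -0.5, -0.0]
grip_width: -0.0001
grasp_force: 0.0
```

Request:
step_arm:
  targets: "-1 0 0.004 0 0 0 0;-1 -0.001 0.008 0 0 0 0;-1 -0.001 0.012 0 0 0 0;-1 -0.002 0.016 0 0 0 0;-1 -0.002 0.020 0 0 0 0;-1 -0.003 0.024 0 0 0 0;-1 -0.003 0.024 0 0 0 0"

```text
clock: 5.95
eef_pos: [0.4299, 0.1231, 0.1788]
tool_rot: [0.998, 0.059, 0.001, -0.0]
ft_force: [0.1, 0.7, 0.4]
grip_width: 0.0004
grasp_force: 0.0
```

```bash
cat > plan.py <<'E'
import numpy as np
C=np.array([.4706,.179])
def pose(th,D,ymax=276.5,dy=0):
    y=min(ymax,303.1-th)+dy;u=-np.array([np.cos(np.radians(y)),np.sin(np.radians(y))])
    a=np.radians(213.1-th);return C+.052*np.array([np.cos(a),np.sin(a)])-D*u,y
def rows(p0,y0,ths,D,**k):
    L=[]
    for t in ths:
        p,y=pose(t,D,**k);d=(p-p0)/.5;L.append("-1 %.3f %.3f 0 0 0 %.3f"%(d[0],d[1],(y-y0)/45))
    print(";".join(L));return p,y
E
python3 - <<'E'
from plan import *
p=np.array([.4298,.1229]);y=276.5
for k in range(8):
    t0=k*45;ths=np.linspace(t0,t0+45,10)[1:];
    if k==7: ths=[320,325,330,335,340,345]
    print(k,p.round(4));p,y=rows(p,y,ths,.022)
E
```

```text
0 [0.4298 0.1229]
-1 -0.005 0.019 0 0 0 0.000;-1 -0.009 0.028 0 0 0 0.000;-1 -0.012 0.036 0 0 0 0.000;-1 -0.015 0.045 0 0 0 0.000;-1 -0.016 0.054 0 0 0 0.000;-1 -0.020 0.063 0 0 0 -0.076;-1 -0.024 0.072 0 0 0 -0.187;-1 -0.027 0.081 0 0 0 -0.298;-1 -0.029 0.091 0 0 0 -0.409
1 [0.4152 0.1682]
-1 -0.001 0.010 0 0 0 -0.111;-1 -0.002 0.020 0 0 0 -0.222;-1 -0.002 0.029 0 0 0 -0.333;-1 -0.001 0.039 0 0 0 -0.444;-1 0.001 0.049 0 0 0 -0.556;-1 0.004 0.058 0 0 0 -0.667;-1 0.008 0.067 0 0 0 -0.778;-1 0.012 0.076 0 0 0 -0.889;-1 0.017 0.085 0 0 0 -1.000
2 [0.4238 0.2105]
-1 0.006 0.008 0 0 0 -0.111;-1 0.012 0.015 0 0 0 -0.222;-1 0.020 0.022 0 0 0 -0.333;-1 0.027 0.028 0 0 0 -0.444;-1 0.035 0.034 0 0 0 -0.556;-1 0.044 0.038 0 0 0 -0.667;-1 0.053 0.042 0 0 0 -0.778;-1 0.062 0.045 0 0 0 -0.889;-1 0.072 0.048 0 0 0 -1.000
3 [0.4598 0.2344]
-1 0.010 0.001 0 0 0 -0.111;-1 0.020 0.002 0 0 0 -0.222;-1 0.029 0.002 0 0 0 -0.333;-1 0.039 0.001 0 0 0 -0.444;-1 0.049 -0.001 0 0 0 -0.556;-1 0.058 -0.004 0 0 0 -0.667;-1 0.067 -0.008 0 0 0 -0.778;-1 0.076 -0.012 0 0 0 -0.889;-1 0.085 -0.017 0 0 0 -1.000
4 [0.50
[... 339 characters left out ...]
0 -0.222;-1 0.002 -0.029 0 0 0 -0.333;-1 0.001 -0.039 0 0 0 -0.444;-1 -0.001 -0.049 0 0 0 -0.556;-1 -0.004 -0.058 0 0 0 -0.667;-1 -0.008 -0.067 0 0 0 -0.778;-1 -0.012 -0.076 0 0 0 -0.889;-1 -0.017 -0.085 0 0 0 -1.000
6 [0.5174 0.1475]
-1 -0.006 -0.008 0 0 0 -0.111;-1 -0.012 -0.015 0 0 0 -0.222;-1 -0.020 -0.022 0 0 0 -0.333;-1 -0.027 -0.028 0 0 0 -0.444;-1 -0.035 -0.034 0 0 0 -0.556;-1 -0.044 -0.038 0 0 0 -0.667;-1 -0.053 -0.042 0 0 0 -0.778;-1 -0.062 -0.045 0 0 0 -0.889;-1 -0.072 -0.048 0 0 0 -1.000
7 [0.4814 0.1236]
-1 -0.010 -0.001 0 0 0 -0.111;-1 -0.020 -0.002 0 0 0 -0.222;-1 -0.029 -0.002 0 0 0 -0.333;-1 -0.039 -0.001 0 0 0 -0.444;-1 -0.049 0.001 0 0 0 -0.556;-1 -0.058 0.004 0 0 0 -0.667
```

Request:
step_arm:
  targets: "-1 -0.005 0.019 0 0 0 0;-1 -0.009 0.028 0 0 0 0;-1 -0.012 0.036 0 0 0 0;-1 -0.015 0.045 0 0 0 0;-1 -0.016 0.054 0 0 0 0;-1 -0.020 0.063 0 0 0 -0.076;-1 -0.024 0.072 0 0 0 -0.187;-1 -0.027 0.081 0 0 0 -0.298;-1 -0.029 0.091 0 0 0 -0.409;-1 -0.029 0.091 0 0 0 -0.409"

```text
clock: 6.78
eef_pos: [0.4136, 0.1682, 0.1778]
tool_rot: [0.995, -0.102, -0.001, 0.001]
ft_force: [-1.7, -2.0, -0.4]
grip_width: -0.0001
grasp_force: 0.9
```

Run:
```python
from h import *
o=bot.get_obs();print(o["joint_pos"].round(3),o["eef_pos"],o["ft_force"])
a=[bot.camera(n)[y:y+h,x:x+w] for n,x,y,w,h in(("wrist",0,0,560,420),)]
b=cv2.resize(bot.camera("scene")[150:270,190:310],(420,420));cv2.imwrite("pics/p1.png",cv2.resize(np.hstack([a[0],b]),(800,343))[:,:,::-1])
```

```text
[ 0.386  0.171 -0.227  1.176 -0.    -2.55 ] [0.41362892 0.1681641  0.17778039] [-1.74286709 -2.03706298 -0.43007239]
```

View pics/p1.png

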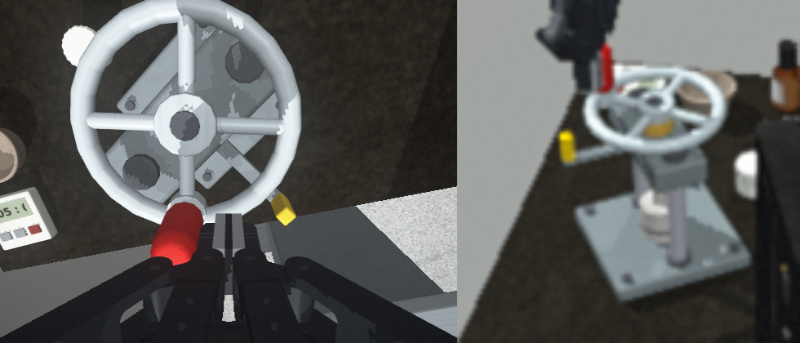

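The knob, at (180,230), sits on the left outside of the shut fingers and the wheel is following at about 3 N. I'll continue.

Request:
step_arm:
  targets: "-1 -0.001 0.010 0 0 0 -0.111;-1 -0.002 0.020 0 0 0 -0.222;-1 -0.002 0.029 0 0 0 -0.333;-1 -0.001 0.039 0 0 0 -0.444;-1 0.001 0.049 0 0 0 -0.556;-1 0.004 0.058 0 0 0 -0.667;-1 0.008 0.067 0 0 0 -0.778;-1 0.012 0.076 0 0 0 -0.889;-1 0.017 0.085 0 0 0 -1;-1 0.017 0.085 0 0 0 -1"

```text
clock: 7.72
eef_pos: [0.4236, 0.2113, 0.1781]
tool_rot: [0.88, -0.475, -0.001, -0.0]
ft_force: [-0.0, -0.7, 0.2]
grip_width: 0.0002
grasp_force: 0.5
```

Request:
step_arm:
  targets: "-1 0.006 0.008 0 0 0 -0.111;-1 0.012 0.015 0 0 0 -0.222;-1 0.020 0.022 0 0 0 -0.333;-1 0.027 0.028 0 0 0 -0.444;-1 0.035 0.034 0 0 0 -0.556;-1 0.044 0.038 0 0 0 -0.667;-1 0.053 0.042 0 0 0 -0.778;-1 0.062 0.045 0 0 0 -0.889;-1 0.072 0.048 0 0 0 -1;-1 0.072 0.048 0 0 0 -1"

```text
clock: 8.55
eef_pos: [0.4603, 0.2349, 0.1781]
tool_rot: [-0.632, 0.775, 0.0, 0.0]
ft_force: [0.5, 0.6, 0.2]
grip_width: 0.0
grasp_force: 0.3
```

```bash
cat > look.py <<'E'
import sys
from h import *
o=bot.get_obs();print(o["clock"],o["joint_pos"].round(3),o["eef_pos"].round(4),o["tool_rot"].round(4),o["ft_force"].round(1))
i=bot.camera_info("wrist");im=bot.camera("wrist");C=np.array([.4706,.179])
h=cv2.cvtColor(im,cv2.COLOR_RGB2HSV).astype(int);m=(((h[...,0]<8)|(h[...,0]>172))&(h[...,1]>130)&(h[...,2]>70)).astype(np.uint8)
n,_,st,c=cv2.connectedComponentsWithStats(m);j=1+st[1:,4].argmax();k=c[j];print("red",k,st[j])
def res(t):return sil(i,C+.052*np.array([np.cos(t[0]),np.sin(t[0])]),.011,.162,.208)-k
best=min((least_squares(res,[a]) for a in np.arange(0,6.3,.8)),key=lambda s:s.cost)
print("theta",(213.1-np.degrees(best.x[0]))%360,best.fun.round(1))
if len(sys.argv)>1:cv2.imwrite(sys.argv[1],im[:,:,::-1])
E
python3 look.py pics/p2.png
```

```text
8.55 [ 0.472  0.302 -0.053  1.215  0.    -0.896] [0.4603 0.2349 0.1781] [-6.319e-01  7.751e-01  2.000e-04  3.000e-04] [0.5 0.6 0.2]
red [218.29769137 286.7791616 ] [ 184  249   65   76 3292]
theta 137.49751062984134 [-0.3  6.7]
```

View pics/p2.png

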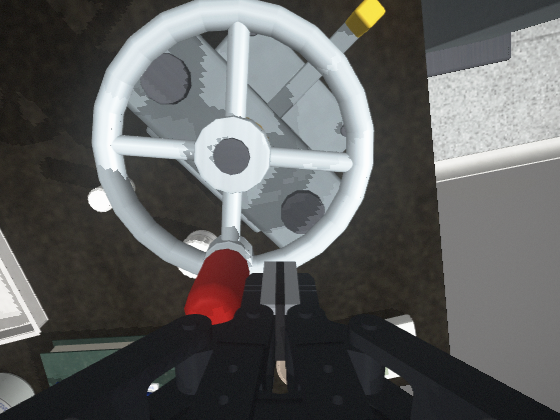

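The knob, at (218,287), is still on the outer left side and the wheel reads about 137°, as planned. I'll continue.

Request:
step_arm:
  targets: "-1 0.010 0.001 0 0 0 -0.111;-1 0.020 0.002 0 0 0 -0.222;-1 0.029 0.002 0 0 0 -0.333;-1 0.039 0.001 0 0 0 -0.444;-1 0.049 -0.001 0 0 0 -0.556;-1 0.058 -0.004 0 0 0 -0.667;-1 0.067 -0.008 0 0 0 -0.778;-1 0.076 -0.012 0 0 0 -0.889;-1 0.085 -0.017 0 0 0 -1;-1 0.085 -0.017 0 0 0 -1"

```text
clock: 9.43
eef_pos: [0.5025, 0.2259, 0.1784]
tool_rot: [-0.287, 0.958, 0.0, 0.0]
ft_force: [-0.3, 0.9, 0.2]
grip_width: -0.0002
grasp_force: 0.3
```

Request:
step_arm:
  targets: "-1 0.008 -0.006 0 0 0 -0.111;-1 0.015 -0.012 0 0 0 -0.222;-1 0.022 -0.020 0 0 0 -0.333;-1 0.028 -0.027 0 0 0 -0.444;-1 0.034 -0.035 0 0 0 -0.556;-1 0.038 -0.044 0 0 0 -0.667;-1 0.042 -0.053 0 0 0 -0.778;-1 0.045 -0.062 0 0 0 -0.889;-1 0.048 -0.072 0 0 0 -1;-1 0.048 -0.072 0 0 0 -1"

```text
clock: 10.27
eef_pos: [0.5266, 0.1901, 0.1785]
tool_rot: [0.101, 0.995, 0.0, 0.0]
ft_force: [-1.0, 0.4, -0.4]
grip_width: 0.0003
grasp_force: 0.4
```

```bash
python3 look.py
```

```text
10.2667 [0.346 0.384 0.067 1.252 0.    0.548] [0.5266 0.1901 0.1785] [1.007e-01 9.949e-01 5.000e-04 5.000e-04] [-1.   0.4 -0.4]
red [218.18317542 285.37438989] [ 184  246   65   79 3483]
theta 226.62430242907683 [-0.3 10.4]
```

Request:
step_arm:
  targets: "-1 0.001 -0.010 0 0 0 -0.111;-1 0.002 -0.020 0 0 0 -0.222;-1 0.002 -0.029 0 0 0 -0.333;-1 0.001 -0.039 0 0 0 -0.444;-1 -0.001 -0.049 0 0 0 -0.556;-1 -0.004 -0.058 0 0 0 -0.667;-1 -0.008 -0.067 0 0 0 -0.778;-1 -0.012 -0.076 0 0 0 -0.889;-1 -0.017 -0.085 0 0 0 -1;-1 -0.017 -0.085 0 0 0 -1"

```text
clock: 11.15
eef_pos: [0.5181, 0.1476, 0.1787]
tool_rot: [0.474, 0.881, 0.001, 0.001]
ft_force: [0.7, 1.5, -0.4]
grip_width: 0.0001
grasp_force: 0.4
```

Request:
step_arm:
  targets: "-1 -0.006 -0.008 0 0 0 -0.111;-1 -0.012 -0.015 0 0 0 -0.222;-1 -0.020 -0.022 0 0 0 -0.333;-1 -0.027 -0.028 0 0 0 -0.444;-1 -0.035 -0.034 0 0 0 -0.556;-1 -0.044 -0.038 0 0 0 -0.667;-1 -0.053 -0.042 0 0 0 -0.778;-1 -0.062 -0.045 0 0 0 -0.889;-1 -0.072 -0.048 0 0 0 -1;-1 -0.072 -0.048 0 0 0 -1"

```text
clock: 11.98
eef_pos: [0.4821, 0.1231, 0.1788]
tool_rot: [0.775, 0.633, 0.0, 0.001]
ft_force: [1.4, -0.6, 0.2]
grip_width: 0.0001
grasp_force: 0.5
```

```bash
python3 look.py pics/p3.png
```

```text
11.9833 [ 2.510e-01  2.640e-01 -1.040e-01  1.202e+00 -2.000e-03  2.023e+00] [0.4821 0.1231 0.1788] [7.746e-01 6.325e-01 4.000e-04 1.000e-03] [ 1.4 -0.6  0.2]
red [218.14882656 285.4593589 ] [ 184  246   65   79 3494]
theta 317.8313585983306 [-0.6 10.9]
```

View pics/p3.png

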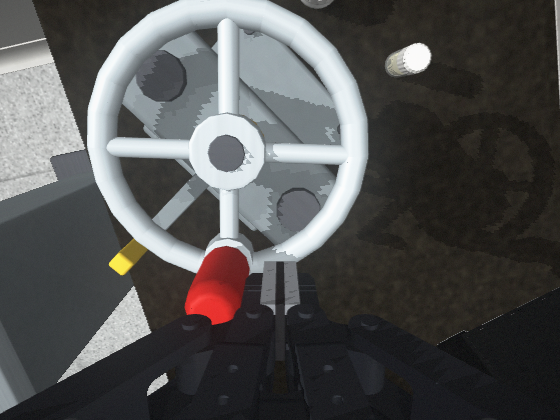

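The knob is at (218,285), with the mark at (125,262) still ahead of it clockwise, so roughly 42° remains. I'll push to about 347°, then back off and measure.

Request:
step_arm:
  targets: "-1 -0.010 -0.001 0 0 0 -0.111;-1 -0.020 -0.002 0 0 0 -0.222;-1 -0.029 -0.002 0 0 0 -0.333;-1 -0.039 -0.001 0 0 0 -0.444;-1 -0.049 0.001 0 0 0 -0.556;-1 -0.058 0.004 0 0 0 -0.667;-1 -0.058 0.004 0 0 0 -0.667"

```text
clock: 12.62
eef_pos: [0.4525, 0.1252, 0.1787]
tool_rot: [0.912, 0.41, -0.0, 0.001]
ft_force: [0.6, -2.0, 1.3]
grip_width: -0.0002
grasp_force: 0.7
```

Request:
step_arm:
  targets: "-1 0.02 -0.02 0 0 0 0;-1 0.04 -0.04 0 0 0 0;-1 0.04 -0.04 0.08 0 0 0;-1 0.04 -0.04 0.16 0 0 0;-1 0.04 -0.04 0.24 0 0 0;-1 0.04 -0.04 0.3 0 0 0;-1 0.04 -0.04 0.3 0 0 0;-1 0.04 -0.04 0.3 0 0 0"

```text
clock: 13.28
eef_pos: [0.474, 0.1062, 0.3305]
tool_rot: [0.912, 0.411, 0.002, 0.0]
ft_force: [-0.0, 0.4, -0.4]
grip_width: -0.0001
grasp_force: 0.0
```

```bash
python3 look.py pics/p4.png
python3 - <<'E'
from h import *
import pickle;pickle.dump(bot.camera_info("wrist"),open("p4.pkl","wb"))
t=bot.camera("top");print(cent(t,"red",(225,200,300,275)),cent(cv2.imread("pics/top0.png")[:,:,::-1].copy(),"red",(225,200,300,275)))
E
```

```text
13.2833 [2.200e-01 1.880e-01 1.940e-01 1.571e+00 1.000e-03 2.514e+00] [0.474  0.1062 0.3305] [9.115e-01 4.113e-01 2.500e-03 2.000e-04] [-0.   0.4 -0.4]
red [212.91586538 198.03485577] [196 181  34  35 832]
theta 348.2131954121271 [-0.1  1. ]
(array([nan, nan]), 0) (array([265.43396226, 242.30188679]), 53)h.py:24: RuntimeWarning: Mean of empty slice.
  k=np.zeros_like(m);k[box[1]:box[3],box[0]:box[2]]=1;v,u=np.nonzero(m&k);return np.array([u.mean(),v.mean()]),len(u)
  ret = ret.dtype.type(ret / rcount)
```

View pics/p4.png

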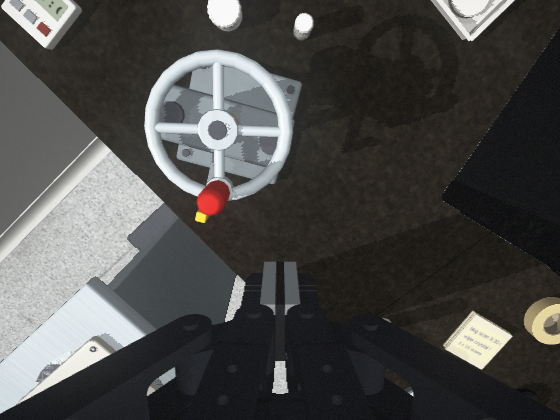

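```bash
cat > fit.py <<'E'
from h import *
import pickle
def fit(pk,png,hub,kb):
    i=pickle.load(open(pk,"rb"));im=cv2.imread(png)[:,:,::-1].copy();k,n=cent(im,"red",kb)
    def res(p):
        return np.r_[sil(i,p[:2]+.052*np.array([np.cos(p[2]),np.sin(p[2])]),.011,.162,.208)-k,proj(i,[p[0],p[1],.165])[0]-hub]
    s=least_squares(res,[.4706,.179,3.72]);print(s.x,np.degrees(s.x[2]),s.fun.round(1));return s.x,i
if __name__=="__main__":
    fit("w2.pkl","pics/w2.png",[208,133.5],(205,165,262,215))
    x,i=fit("p4.pkl","pics/p4.png",[217.5,130],(190,175,235,220))
    im=cv2.imread("pics/p4.png")[:,:,::-1].copy();print("mark vis",cent(im,"yel",(185,200,225,235)))
    for a in (209,213,217):
        r=np.radians(a);print(a,proj(i,[x[0]+.083*np.cos(r),x[1]+.083*np.sin(r),.151]))
E
python3 fit.py
```

```text
[0.47056253 0.17970893 3.708997  ] 212.5098740839393 [-0. -0.  0.  0.]
[0.46927686 0.17996583 3.94774332] 226.18903101879206 [-0.   0.4  0.  -0.4]
mark vis (array([200.54782609, 217.05217391]), 115)
209 [[194.13245764 215.3637996 ]]
213 [[200.24562679 217.16366048]]
217 [[206.4325964  218.55681339]]
```

Run:
```python
from plan import *
p,y=pose(345,.022);rows(p+[.02,-.02],y,[345,347,349,351,353,355,356.5],.022)
```

```text
-1 -0.040 0.040 0 0 0 0.000;-1 -0.044 0.041 0 0 0 -0.044;-1 -0.047 0.043 0 0 0 -0.089;-1 -0.051 0.044 0 0 0 -0.133;-1 -0.055 0.046 0 0 0 -0.178;-1 -0.058 0.048 0 0 0 -0.222;-1 -0.061 0.049 0 0 0 -0.256
```

Request:
step_arm:
  targets: "-1 0 0 -0.08 0 0 0;-1 0 0 -0.16 0 0 0;-1 0 0 -0.24 0 0 0;-1 0 0 -0.3 0 0 0;-1 0 0 -0.3 0 0 0;-1 0 0 -0.3 0 0 0"

```text
clock: 13.88
eef_pos: [0.4702, 0.1052, 0.1759]
tool_rot: [0.912, 0.41, -0.004, -0.001]
ft_force: [-1.1, 0.1, 1.0]
grip_width: 0.0001
grasp_force: 0.0
```

Request:
step_arm:
  targets: "-1 -0.014 0.014 0 0 0 0;-1 -0.028 0.028 0 0 0 0;-1 -0.036 0.036 0 0 0 0;-1 -0.040 0.040 0 0 0 0;-1 -0.044 0.041 0 0 0 -0.044;-1 -0.047 0.043 0 0 0 -0.089;-1 -0.051 0.044 0 0 0 -0.133;-1 -0.055 0.046 0 0 0 -0.178;-1 -0.058 0.048 0 0 0 -0.222;-1 -0.061 0.049 0 0 0 -0.256"

```text
clock: 14.72
eef_pos: [0.4437, 0.1302, 0.1802]
tool_rot: [0.949, 0.315, 0.002, 0.001]
ft_force: [1.9, -1.8, 2.1]
grip_width: -0.0002
grasp_force: 1.4
```

Request:
step_arm:
  targets: "-1 0 0 0 0 0 0;-1 0.02 -0.01 0 0 0 0;-1 0.05 -0.03 0 0 0 0;-1 0.05 -0.03 0.08 0 0 0;-1 0.05 -0.03 0.16 0 0 0;-1 0.05 -0.03 0.24 0 0 0;-1 0.05 -0.03 0.3 0 0 0;-1 0.05 -0.03 0.3 0 0 0;-1 0.05 -0.03 0.3 0 0 0;-1 0.05 -0.03 0.3 0 0 0"

```text
clock: 15.55
eef_pos: [0.4672, 0.115, 0.3277]
tool_rot: [0.949, 0.315, -0.0, -0.0]
ft_force: [0.0, 1.0, -0.8]
grip_width: 0.0
grasp_force: 0.0
```

```bash
python3 look.py pics/p5.png
python3 - <<'E'
from h import *
import pickle;pickle.dump(bot.camera_info("wrist"),open("p5.pkl","wb"))
E
```

```text
15.55 [0.241 0.184 0.181 1.569 0.    2.741] [0.4672 0.115  0.3277] [ 9.490e-01  3.154e-01 -4.000e-04 -2.000e-04] [ 0.   1.  -0.8]
red [216.17432273 211.63368669] [200 194  33  36 849]
theta 359.47475717340296 [-0.1  0.8]
```

View pics/p5.png

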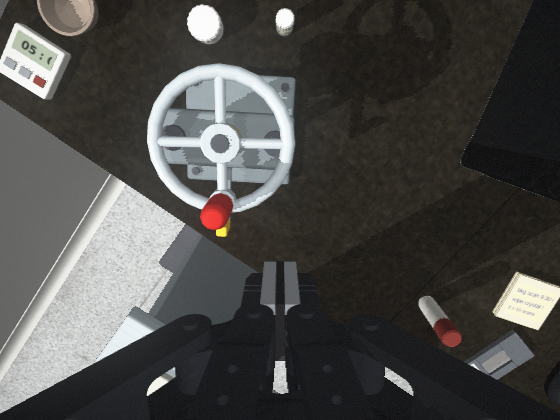

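Run:
```python
from fit import *
def hubc(png,h0):
    g=cv2.imread(png,0);x,y=h0;c=cv2.HoughCircles(cv2.medianBlur(g[y-85:y+85,x-85:x+85],3),cv2.HOUGH_GRADIENT,1,80,param1=100,param2=25,minRadius=62,maxRadius=80)
    c2=cv2.HoughCircles(cv2.resize(g[y-30:y+30,x-30:x+30],None,fx=4,fy=4,interpolation=cv2.INTER_CUBIC),cv2.HOUGH_GRADIENT,1,200,param1=100,param2=15,minRadius=60,maxRadius=90)
    print(c[0,0]+[x-85,y-85,0] if c is not None else None,c2[0,0]/4+[x-30,y-30,0] if c2 is not None else None)
hubc("pics/w2.png",(208,133));hubc("pics/p4.png",(217,130));hubc("pics/p5.png",(221,143))
x,i=fit("p5.pkl","pics/p5.png",[220.5,143],(190,185,245,235))
im=cv2.imread("pics/p5.png")[:,:,::-1].copy();print("mark vis",cent(im,"yel",(200,215,245,245)))
for a in (209,213,217):
    r=np.radians(a);print(a,proj(i,[x[0]+.083*np.cos(r),x[1]+.083*np.sin(r),.151]))
a=cv2.imread("pics/w2.png")[80:230,130:290];b=cv2.imread("pics/p5.png")[90:240,140:300]
cv2.imwrite("pics/cmp.png",cv2.resize(np.hstack([a,b]),None,fx=2.5,fy=2.5,interpolation=cv2.INTER_CUBIC))
```

```text
[206.5        126.5         67.19999695] [207.125      133.875       18.22500038]
[211.5        128.5         66.09999847] [216.375      130.375       20.42499924]
[220.5        135.5         73.90000153] [219.125      143.875       20.14999962]
[0.47020557 0.17982315 3.74420716] 214.52726762659853 [ 0.   0.1  0.  -0.1]
mark vis (array([223.23484848, 230.12878788]), 132)
209 [[215.03639848 230.77242309]]
213 [[221.26259562 231.36153238]]
217 [[227.49291943 231.54232379]]
```

View pics/cmp.png

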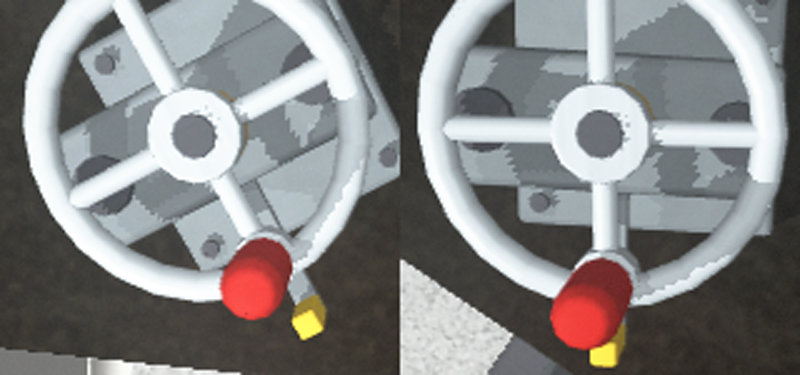

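The side-by-side view shows the knob just short of the mark. I'll measure the wheel's spokes in rectified views to get the exact remainder.

```bash
cat > spoke.py <<'E'
from h import *
import pickle
def rect(pk,png):
    i=pickle.load(open(pk,"rb"));im=cv2.imread(png);c=np.array([.4705,.1797]);w=.075
    P=[[c[0]+a*w,c[1]+b*w,.164] for a,b in((1,1),(1,-1),(-1,-1),(-1,1))]   # up=+x,left=+y
    H=cv2.getPerspectiveTransform(proj(i,P).astype(np.float32),np.float32([[0,0],[600,0],[600,600],[0,600]]))
    return cv2.warpPerspective(im,H,(600,600),flags=cv2.INTER_CUBIC)
def spokes(r):
    # ring circle from bright pixels: outer edge, robust; then spoke centrelines
    g=cv2.GaussianBlur(cv2.cvtColor(r,cv2.COLOR_BGR2GRAY),(0,0),2).astype(np.float32)
    hsv=cv2.cvtColor(r,cv2.COLOR_BGR2HSV)
    out=[]
    for base in (33,123,213,303):
        pts=[]
        for rho in np.arange(22,42,1.0):
            t=np.arange(-10,10.1,.25);s=rho*4*np.tan(np.radians(0))
            o=np.arange(-7,7.01,.1)*4   # lateral offset px
            b=np.radians(base);d=np.array([-np.sin(b),-np.cos(b)]);n=np.array([-np.cos(b),np.sin(b)])  # px dir of world angle; n = +angle direction
            q=np.array([300,300])+rho*4*d+o[:,None]*n
            v=cv2.remap(g,q[:,0:1].astype(np.float32),q[:,1:2].astype(np.float32),cv2.INTER_LINEAR).ravel()
            w=np.clip(v-205,0,None)
            if w.sum()>20: pts.append((rho,(w*o).sum()/w.sum()/4))
        pts=np.array(pts)
        if len(pts)>8:
            k=np.polyfit(pts[:,0],pts[:,1],1);out.append((base,round(np.degrees(np.arctan(k[0])),2),round(np.polyval(k,0),2),round(pts[:,1].mean(),2),len(pts)))
        else: out.append((base,None,len(pts)))
    return out
E
python3 - <<'E'
from spoke import *
a=rect("w2.pkl","pics/w2.png");b=rect("p5.pkl","pics/p5.png")
for r in(a,b):print(spokes(r))
cv2.imwrite("pics/rect.png",cv2.resize(np.hstack([a,b]),(800,400)))
E
```

```text
[(33, np.float64(0.53), np.float64(0.81), np.float64(1.1), 20), (123, np.float64(0.45), np.float64(0.32), np.float64(0.57), 20), (213, np.float64(-0.76), np.float64(-0.31), np.float64(-0.72), 19), (303, np.float64(0.42), np.float64(-0.39), np.float64(-0.16), 20)]
[(33, np.float64(2.21), np.float64(1.71), np.float64(2.92), 20), (123, np.float64(2.59), np.float64(0.23), np.float64(1.66), 20), (213, np.float64(2.19), np.float64(-1.56), np.float64(-0.38), 19), (303, np.float64(2.45), np.float64(-0.33), np.float64(1.02), 20)]
```

View pics/rect.png

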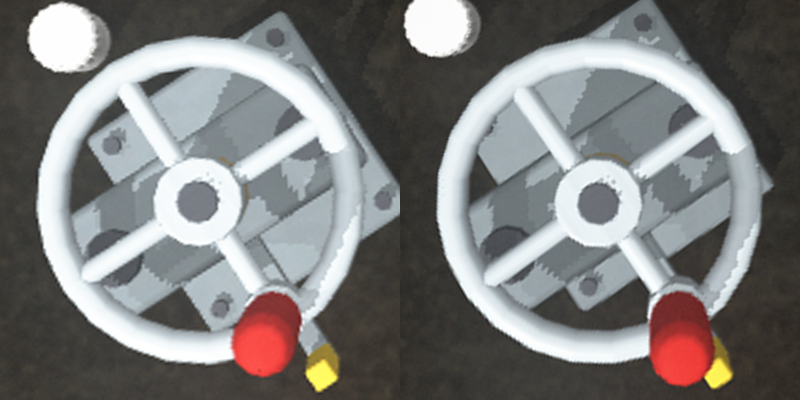

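About 2.0° remains, averaged over the spokes. Plan angle 356.5° put the wheel at 358.0°, so plan 358.4° to 358.5° should bring it to the mark.

Run:
```python
from plan import *
p,y=pose(356.5,.022);rows(p+[.025,-.015],y,[354.5,355.5,356.5,357,357.5,358,358.5],.022)
```

```text
-1 -0.047 0.028 0 0 0 0.044;-1 -0.048 0.029 0 0 0 0.022;-1 -0.050 0.030 0 0 0 0.000;-1 -0.051 0.031 0 0 0 -0.011;-1 -0.052 0.031 0 0 0 -0.022;-1 -0.053 0.032 0 0 0 -0.033;-1 -0.053 0.032 0 0 0 -0.044
```

Request:
step_arm:
  targets: "-1 0 0 -0.08 0 0 0;-1 0 0 -0.16 0 0 0;-1 0 0 -0.24 0 0 0;-1 0 0 -0.3 0 0 0;-1 0 0 -0.3 0 0 0;-1 0 0 -0.3 0 0 0"

```text
clock: 16.1
eef_pos: [0.4649, 0.1146, 0.176]
tool_rot: [0.949, 0.315, -0.004, -0.0]
ft_force: [1.0, 0.1, 0.4]
grip_width: 0.0002
grasp_force: 0.0
```

Request:
step_arm:
  targets: "-1 0 0 0 0 0 0;-1 -0.015 0.009 0 0 0 0;-1 -0.030 0.018 0 0 0 0;-1 -0.040 0.024 0 0 0 0;-1 -0.045 0.027 0 0 0 0;-1 -0.048 0.029 0 0 0 0;-1 -0.050 0.030 0 0 0 0;-1 -0.051 0.031 0 0 0 -0.011;-1 -0.052 0.031 0 0 0 -0.022;-1 -0.052 0.031 0 0 0 -0.022"

```text
clock: 16.93
eef_pos: [0.4419, 0.1305, 0.1787]
tool_rot: [0.952, 0.307, 0.001, 0.0]
ft_force: [2.9, -1.7, 2.6]
grip_width: -0.0003
grasp_force: 1.4
```

Request:
step_arm:
  targets: "-1 -0.001 0.001 0 0 0 -0.02;-1 -0.001 0.001 0 0 0 -0.02;-1 -0.001 0.001 0 0 0 -0.02"

```text
clock: 17.18
eef_pos: [0.4409, 0.131, 0.1783]
tool_rot: [0.954, 0.299, 0.0, 0.0]
ft_force: [2.6, -1.6, 2.1]
grip_width: 0.0
grasp_force: 1.4
```

Request:
step_arm:
  targets: "-1 0 0 0 0 0 0;-1 0.02 -0.01 0 0 0 0;-1 0.05 -0.03 0 0 0 0;-1 0.05 -0.03 0.08 0 0 0;-1 0.05 -0.03 0.16 0 0 0;-1 0.05 -0.03 0.24 0 0 0;-1 0.05 -0.03 0.3 0 0 0;-1 0.05 -0.03 0.3 0 0 0;-1 0.05 -0.03 0.3 0 0 0;-1 0.05 -0.03 0.3 0 0 0"

```text
clock: 18.02
eef_pos: [0.4653, 0.116, 0.3271]
tool_rot: [0.954, 0.3, -0.001, -0.0]
ft_force: [0.1, 0.1, 0.0]
grip_width: 0.0002
grasp_force: 0.0
```

```bash
python3 look.py pics/p6.png
python3 - <<'E'
from spoke import *
pickle.dump(bot.camera_info("wrist"),open("p6.pkl","wb"))
print(spokes(rect("p6.pkl","pics/p6.png")))
E
```

```text
18.0167 [2.440e-01 1.820e-01 1.770e-01 1.568e+00 1.000e-03 2.777e+00] [0.4653 0.116  0.3271] [ 9.541e-01  2.995e-01 -1.200e-03 -4.000e-04] [0.1 0.1 0. ]
red [216.3852459  212.49648712] [200 194  33  37 854]
theta 1.9123791237327339 [-0.   0.6]
[(33, np.float64(-0.09), np.float64(1.6), np.float64(1.55), 20), (123, np.float64(0.09), np.float64(0.28), np.float64(0.33), 20), (213, np.float64(-0.94), np.float64(-1.08), np.float64(-1.59), 19), (303, np.float64(0.1), np.float64(-0.3), np.float64(-0.25), 20)]
```

```bash
python3 -c "
from workcell import bot
print(bot.job_done())"
```

```text
the job is handed in; nothing more can be done
None
```

I pushed the wheel clockwise through one full turn (about 360.4° measured from its spokes, within the calibration error), using only the outside of the shut fingers. The knob stands beside the yellow mark again, the arm is clear of the press, and the job is handed in.

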